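# Loosen the knurled wheel two turns and slide the practice finger out

### The job

With a fingertip, stroke the rim of the knurled wheel on the practice-finger clamp to unscrew it (top of the rim moving to the left as seen from the wheel side), until its yellow stripe, which now stands part of a turn past the red pointer, has come round to the pointer for the second time, and leave it standing there. Then push the freed practice-finger block along its channel until it is right up against the black end stop. Only touch and push: pick nothing up, and leave the other things on the table where they are.

Things in the scene. Friction and masses are not known exactly. Their poses are not given: they have to be found in the camera images.
- clamp: White fixed practice-finger clamp, base plate 12 mm thick. Origin: on the table under the base; z up; +y along the channel towards the end stop (robot's left, turned up to 0.35 rad), +x from the wheel to the channel (away from the robot). Base spans x -55..65, y -76..96 mm. Wheel: at y = 0, axis along x at (x, z) = (-26, 36) mm; the fixed white bearing before it is 41.5 mm high.
- wheel (a joint): Turn of the wheel in rad, 0 when tight; grows as it is loosened, rim top moving along the clamp's +y (left seen from the robot). The yellow stripe is at the pointer at 0, 6.283 and 12.566; starts at 0.4 to 2.0, thread ends at 16.3. Turns with about 1.1 N at the rim, stays where it is left; a fingertip pressing a few newtons carries the rim along by friction, no detents.
- wheel_top (a point): Highest point of the steel knurled wheel's rim, mid-width, 58 mm above the table (fixed to the clamp, does not turn or move along; axes as the clamp's). The wheel is 44 mm across and 20 mm wide along x; the rim above the bearings is free to stroke along y.
- pointer (a point): Red pointer on top of the white bearing block behind the wheel, at (-2, 0, 51) mm of the clamp. The block spans x -8..4, y -18..18 mm and is 50 mm high, 8 mm lower than the rim.
- channel (a point): Middle of the channel floor, at (42, 0, 12) mm of the clamp. Aluminium guides at x 23..28 and 56..61 mm, tops at z = 22 mm. A metal jaw (x 18..23, y -7..7, top z 45 mm when tight) moves 5 mm towards the wheel per turn of loosening; its tooth sits in a notch of the block and frees it only after about 1.6 turns.
- mount: Practice finger: white block 26 x 70 x 30 mm (x, y, z), 63 to 126 g, with a skin-coloured finger out of its +y end to 82 mm from the origin (passes over the stop). Origin: centre of the block's underside; axes as the clamp's. Starts at (42, 0, 12) mm of the clamp; its flat end at y = -35 mm is to be pushed; it stands 20 mm above the guides. At the stop its origin is at y = 45 mm of the clamp.
- stop_face (a point): Top edge of the face of the black end stop that the block meets, at (42, 80.5, 22) mm of the clamp.
- red_polish: Bystander: red nail polish bottle with a black cap, 27 x 34 x 74 mm, standing; origin at the centre of its underside.
- pink_polish: Bystander: pink nail polish bottle with a black cap, 27 x 34 x 78 mm, standing; origin at the centre of its underside.
- cream_pot: Bystander: round white pot, 74 mm across, 50 mm high; origin at the centre of its underside.
- pigment_1: Bystander: small pink jar with a white lid, 32 mm across, 23 mm high; origin at the centre of its underside.
- buffer_block: Bystander: lilac buffer block, 26 x 93 x 25 mm, lying; origin at the centre of its underside.
- dust_brush: Bystander: pink dusting brush, 38 x 128 x 24 mm, lying; origin at the centre of its underside.
There are look-alikes about, which are no part of the job. Leave any blue or green look-alike of the mount alone.

How it is judged:
On the way, in this order (a step that is already met when the one before it is completed fails the run):
1. the wheel stands untouched two turns from tight, the stripe at the pointer, with the block still in its place (value of joint wheel between 12.216 and 12.916 rad and contact force between the fingers and wheel below 0.3 N and y of mount in the frame of clamp below 0.015 m), for 0.2 s.
2. the block is against the end stop (y of mount in the frame of clamp above 0.0415 m), for 0.2 s.
At the end, for the whole second after the job is handed in: The wheel stands two turns from tight (12.566 rad, within 0.35 rad: about 20 degrees of the pointer), and the block lies flat in its channel within 4 mm of the end stop, at rest (value of joint wheel between 12.216 and 12.916 rad and y of mount in the frame of clamp above 0.041 m and x of mount in the frame of clamp between 0.036 and 0.048 m and height (world z) of mount below 0.016 m and angle between mount's own z axis and vertical below 0.1 rad and linear speed of mount below 0.01 m/s); the robot touches nothing.
It fails at once if the practice finger is lifted or tipped (height (world z) of mount above 0.027 m or angle between mount's own z axis and vertical above 0.3 rad).
It fails at once if a bystander is moved by more than 25 mm (distance of any of red_polish, pink_polish, cream_pot, pigment_1, buffer_block, dust_brush from where it was at the start of the episode above 0.025 m).
It also fails if it takes over 64 s, if anything falls off the work surface, if the arm or the gripper's body presses on something with over 40 N, if the wrist force passes 120 N, or if a joint passes its speed limit or range.

### The arm

A 6-joint arm with a two-finger parallel gripper is mounted at the origin on a cart in front of the work surface, level with it; the furniture and walls round the work are solid. World frame = base frame: x ahead of the robot, y to its left, z up, the work surface at z = 0. Lengths are in m, angles in rad, forces in N, time in s.
With the tool pointing down it reaches from about 0.325 to 0.875 m from the base axis. Payload 4.4 kg.
Tool frame: the origin (TCP) lies on the mounting face of the last link; the fingertips stand 173 mm ahead of it and the grasp point (between the pads) lies 155 mm ahead of it (env.tip_reach is the distance from the TCP to the fingertips, in m); z points along the fingers, y is the line along which they close (so a half turn about z gives the same grasp; the last joint's range is limited). The gripper opens to 85 mm and grips with 20 to 120 N. Pads are 22 mm wide; open, the fingers measure 114 mm over their backs; the gripper's body (76 mm by 85 mm) begins 54 mm behind the grasp point. The pads swing forward as they close: fully open they stand 13 mm farther back than shut.
Start: joints at [0.996, 0.207, 1.542, -0, 1.393, -0.15], TCP at [0.237, 0.524, 0.405] pointing down, gripper open.
Joint ranges: [-2.73, 2.73], [-0.86, 2.22], [0.23, 2.46], [-1.11, 4.25], [0.08, 2.63], [-2.82, 2.82]. Speed limits (rad/s): [2.79, 2.79, 3.14, 3.14, 3.14, 3.14].

### API

Orientations are given as a unit quaternion [x, y, z, w].
In Python, from plant import observe, capture, env gives the robot as it stands.
- The arm moves only by the shell command python3 -m crank 'ROWS' [FORCE]. ROWS is JSON, a list that holds one entry, the list of rows, each a list of 5 numbers: the shift along the tool's x, y, z in m, then the turn about the tool's z in rad, then the closure, from -1 (fully open) to 1 (shut), so that 0 is half open. A call has exactly 5 rows; each row is the pose to reach, as a shift and turn from the pose commanded when the call began, along the tool's axes at that moment; what a row does not reach only later rows make up. A row lasts 1/12 s, in which the tool goes at most 41.7 mm and 7.16 degrees, less where a joint would pass 70% of its speed; a pose out of reach is approached as far as the arm can. A call with a gripper value outside its range is refused whole. The fingers move at their own pace and stop on an object; FORCE is the grip in N (left out, the last holds). Time passes only in rows, so rows that repeat a pose let the fingers close, or fill a call up. It gives the time, the measured TCP pose, the force, the opening and the grip force at its end, in the units of the state.
- observe(): the state, without advancing time (a new reading comes with each control period).
- capture(name): name is "side" or "top" or "wrist"; returns a dict with "image" (400x640x3 uint8, red, green, blue), "fx", "fy", "cx", "cy" (pixels), "dist" ([k1, k2, p1, p2, k3] as OpenCV has them; the pictures are not rectified), "T" (4x4, takes a point from camera to world coordinates). Camera axes: x right, y down, z forward; pixel columns grow to the right and rows downward; lengths in m; the calibration is good to about 2 mm. A picture is of the moment at which its call begins. There is no depth.
- env.job_done(): hands the job in; it is judged then, once.
The state is a dict: "time_s": time; "qpos": joint angles; "qd": joint speeds; "joint_efforts": joint torques, N m; "ee_pos": TCP position; "orientation": TCP orientation; "contact_force": force on the tool from outside, world axes, zero at the start; "torque": the same for the moment, N m; "finger_gap": finger opening in m; "finger_force": force on a finger pad.
Only numpy, scipy, OpenCV 4.12 (cv2) and the standard library are available. Lean on these libraries where they do the work, as an engineer would, in place of code of your own. Each camera call takes 0.05 s, during which the arm holds its last target. There are 200 camera calls.

## Working session

There is one attempt and no reset: what is moved stays moved. The work goes in short steps, Python scripts to look and compute and a shell command to move; the robot and the scene stay as the last step left them, time stands still between calls to the robot, and variables do not carry over. Pictures are saved under pics/ and viewed, at most 10 in all, crops included, and the job is handed in when it is done.

```bash
mkdir -p pics; ls; python3 - <<'E'
from plant import observe, capture, env
import cv2
s=observe(); print({k:(v if not hasattr(v,'round') else v) for k,v in s.items()}, env.tip_reach)
for n in("top","side"):
    c=capture(n); cv2.imwrite(f"pics/{n}0.png",c["image"][:,:,::-1])
    print(n,c["fx"],c["cx"],c["cy"],c["dist"],c["T"])
E
```

```text
pics
{'time_s': 0.0, 'qpos': array([ 9.95509965e-01,  2.07463641e-01,  1.54296248e+00, -1.37142617e-05,
        1.39350514e+00, -1.50482471e-01]), 'qd': array([ 4.47262800e-04, -8.03547570e-06,  6.15957767e-05, -1.63645851e-03,
       -9.14203516e-04,  9.18265848e-04]), 'joint_efforts': array([-6.54034502e-04, -3.83018911e+01, -2.91602826e+01, -2.57643169e-04,
        1.04989554e-02,  2.69660518e-06]), 'ee_pos': array([0.23678517, 0.52358488, 0.40349647]), 'orientation': array([ 2.10807139e-01,  9.77526973e-01, -1.09554756e-03, -4.08760574e-04]), 'contact_force': array([ 0.11282867, -0.49077766,  0.31552485]), 'torque': array([-0.04700576,  0.02604059,  0.02711162]), 'finger_force': 0.0, 'finger_gap': 0.08536525395563863} 0.1734
top 425.19234965715503 321.55979334897364 194.52352477141451 [-0.0345278  0.         0.         0.         0.       ] [[ 5.96638836e-02 -9.71767167e-01  2.28273507e-01  2.82161022e-01]
 [-9.98218305e-01 -5.79315855e-02  1.42879832e-02  4.57035867e-02]
 [-6.60346832e-04 -2.28719269e-01 -9.73492198e-01  1.26843294e+00]
 [ 0.00000000e+00  0.00000000e+00  0.00000000e+00  1.00000000e+00]]
side 372.5044289318045 321.435497725533 203.6004444116327 [-0.08154234  0.          0.          0.          0.        ] [[-0.96433934 -0.10910771  0.24113305  0.29194817]
 [-0.26420988  0.45048757 -0.85279193  0.95869136]
 [-0.01558126 -0.88609054 -0.46325023  0.5660913 ]
 [ 0.          0.          0.          1.        ]]
```

View pics/top0.png

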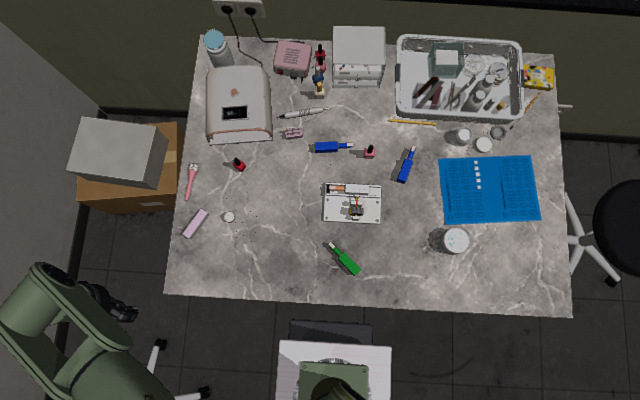

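View pics/side0.png

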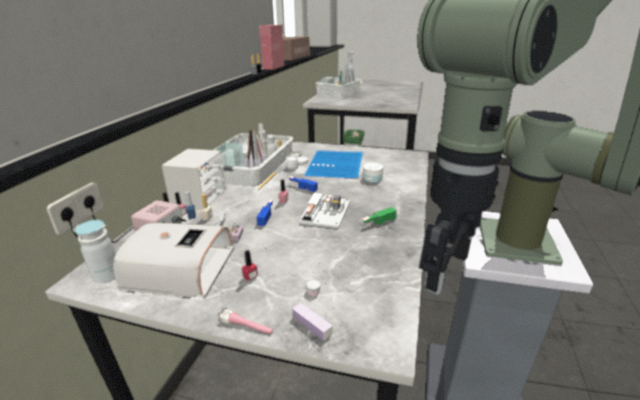

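The top view shows the white clamp at about (352,203), with its end stop to the left. The two blue look-alikes are at (332,147) and (406,165), and the green one is at (343,258). The mount is the white block inside the clamp. I'll enlarge that area.

```bash
python3 - <<'E'
import cv2
i=cv2.imread("pics/top0.png")[172:232,312:392]
cv2.imwrite("pics/c0.png",cv2.resize(i,None,fx=10,fy=10,interpolation=cv2.INTER_CUBIC))
E
```

```text
(no output)
```

View pics/c0.png

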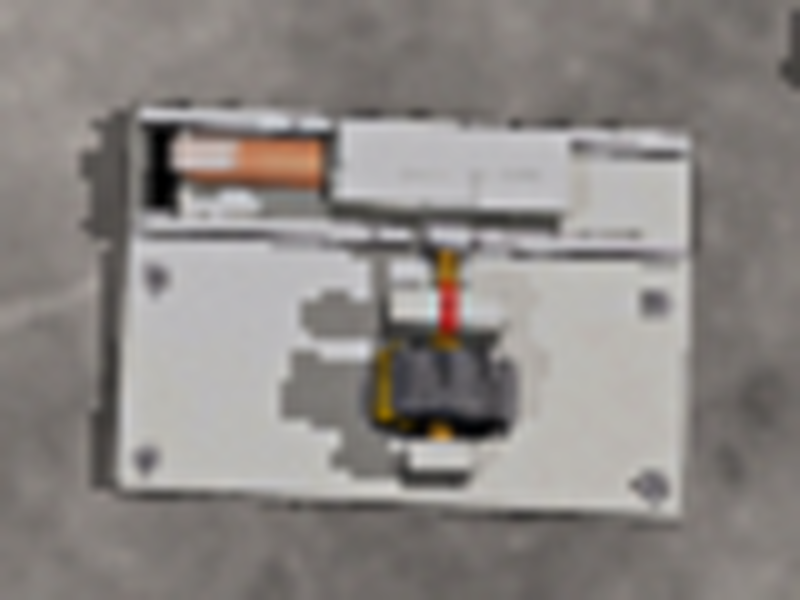

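The crop shows the clamp itself:
- Base corners: (118,488), (682,516), (690,133) and (138,105).
- White mount block: its top spans (338,122) to (560,215), with the finger and the black stop to its left.
- Red pointer: about (450,305).
- Wheel: about (442,385), with the yellow stripe at its left edge, (385,385).

The white block in the clamp is the mount. The blue and green ones are decoys.

```bash
cat > h.py <<'E'
import numpy as np, cv2
from scipy.optimize import least_squares
from scipy.spatial.transform import Rotation as R
def proj(c,P):
    T=np.linalg.inv(c["T"]); rv=cv2.Rodrigues(T[:3,:3])[0]
    K=np.array([[c["fx"],0,c["cx"]],[0,c["fy"],c["cy"]],[0,0,1.]])
    return cv2.projectPoints(np.atleast_2d(P).astype(float),rv,T[:3,3],K,np.array(c["dist"],float))[0][:,0]
def world(p,L):
    x,y,a=p; L=np.atleast_2d(L)/1000.
    return np.c_[x+np.cos(a)*L[:,0]-np.sin(a)*L[:,1], y+np.sin(a)*L[:,0]+np.cos(a)*L[:,1], L[:,2]]
def stripe(p,t,x=-26,r=22): return world(p,[[x,r*np.sin(t),36+r*np.cos(t)]])
def go(s,P,yaw):
    """shift in tool axes from measured pose to TCP P, with tool y at angle yaw from world y"""
    M=R.from_quat(s["orientation"]).as_matrix()
    cur=np.arctan2(-M[0,1],M[1,1]); d=(yaw-cur+np.pi/2)%np.pi-np.pi/2
    return np.round(M.T@(np.array(P)-s["ee_pos"]),4), round(-d,3)
E
python3 - <<'E'
from h import *
from plant import *
c=capture("top"); s=observe()
L=np.array([[-55,96,12],[-55,-76,12],[65,-76,12],[55,35,42],[55,-35,42],[29,-35,42],[29,35,42],[-2,0,51]])
px=np.array([[118,488],[682,516],[690,133],[338,122],[572,132],[560,215],[332,205],[450,305]])
px=(px+.5)/10-.5+[312,172]
f=lambda p:(proj(c,world(p,L))-px).ravel()
r=least_squares(f,[.5,0,0]); print(r.x,r.fun.round(1).reshape(-1,2).tolist())
np.save("p.npy",r.x); p=r.x
for t in np.arange(.4,2.01,.2): print(t.round(1),((proj(c,stripe(p,t))-[312,172]+.5)*10-.5).round())
w=world(p,[[-26,0,58]])[0]; print("wheel_top",w,"channel",world(p,[[42,0,12]]))
print(go(s,w+[0,0,.1734+.03],p[2]))
E
```

```text
[ 0.55292071 -0.03958371  0.00951667] [[-0.6, 0.2], [0.4, 0.3], [0.4, -0.2], [-0.3, -0.2], [-0.3, -0.1], [0.7, 0.1], [-0.1, -0.1], [-0.2, 0.1]]
0.4 [[418. 381.]]
0.6 [[404. 382.]]
0.8 [[392. 383.]]
1.0 [[382. 385.]]
1.2 [[374. 387.]]
1.4 [[369. 390.]]
1.6 [[367. 392.]]
1.8 [[368. 395.]]
2.0 [[372. 398.]]
wheel_top [ 0.52692189 -0.03983114  0.058     ] channel [[ 0.59491881 -0.03918401  0.012     ]]
(array([-0.4966, -0.3936,  0.143 ]), np.float64(-0.434))
```

```bash
python3 -m crank '[[[-0.032,-0.025,0,0,1],[-0.064,-0.05,0,0,1],[-0.096,-0.075,0,0,1],[-0.128,-0.1,0,0,1],[-0.16,-0.125,0,0,1]]]' 20
python3 -m crank '[[[-0.032,-0.025,0,0,1],[-0.064,-0.05,0,0,1],[-0.096,-0.075,0,0,1],[-0.128,-0.1,0,0,1],[-0.16,-0.125,0,0,1]]]'
python3 -m crank '[[[-0.032,-0.025,0,-0.1,1],[-0.064,-0.05,0,-0.2,1],[-0.096,-0.075,0,-0.3,1],[-0.128,-0.1,0,-0.4,1],[-0.16,-0.125,0,-0.434,1]]]'
python3 - <<'E'
from h import *
from plant import *
s=observe(); p=np.load("p.npy"); w=world(p,[[-26,0,58]])[0]
print(s["ee_pos"],s["contact_force"],go(s,w+[0,0,.1734+.03],p[2]))
E
```

```text
time_s: 0.57
ee_pos: [0.3314, 0.3424, 0.4043]
orientation: [0.21, 0.978, -0.0, -0.0]
contact_force: [1.0, 0.0, -0.4]
finger_gap: 0.0257
finger_force: 0.0
time_s: 0.98
ee_pos: [0.4258, 0.1623, 0.4046]
orientation: [0.211, 0.978, 0.0, 0.0]
contact_force: [-0.1, 0.3, 0.1]
finger_gap: -0.0
finger_force: 0.0
time_s: 1.4
ee_pos: [0.5201, -0.0176, 0.4044]
orientation: [-0.006, 1.0, 0.0, -0.0]
contact_force: [0.7, 0.9, 0.0]
finger_gap: 0.0
finger_force: 0.0
[ 0.5201333  -0.01760767  0.40444174] [0.66290245 0.8991668  0.02032554] (array([-0.0065, -0.0223,  0.143 ]), np.float64(0.003))
```

```bash
python3 -m crank '[[[-0.0065,-0.022,0.04,0,1],[-0.0065,-0.022,0.08,0,1],[-0.0065,-0.022,0.12,0,1],[-0.0065,-0.022,0.143,0,1],[-0.0065,-0.022,0.143,0,1]]]'
python3 - <<'E'
from h import *
from plant import *
c=capture("wrist"); cv2.imwrite("pics/w0.png",c["image"][:,:,::-1])
s=observe(); p=np.load("p.npy"); w=world(p,[[-26,0,58]])[0]
print(s["ee_pos"],go(s,w+[0,0,.1734],p[2]))
print(proj(c,world(p,[[-26,0,58],[-2,0,51],[-55,96,12],[-55,-76,12],[29,-35,42],[29,35,42]])).round(), stripe(p,.95), proj(c,stripe(p,.95)), proj(c,s["ee_pos"]-[0,0,.1734]))
E
```

```text
time_s: 1.82
ee_pos: [0.5228, -0.0372, 0.2549]
orientation: [-0.004, 1.0, 0.002, -0.007]
contact_force: [-0.6, -0.1, -0.8]
finger_gap: -0.0002
finger_force: 0.0
[ 0.5245763  -0.03728081  0.25824816] (array([-0.0025, -0.0026,  0.0268]), np.float64(-0.001))
[[316. 253.]
 [317. 283.]
 [454. 185.]
 [207. 186.]
 [265. 317.]
 [369. 317.]] [[ 0.52675159 -0.02193681  0.04879703]] [[346.06707331 245.99365989]] [[320.91198781 271.16613015]]
```

View pics/w0.png

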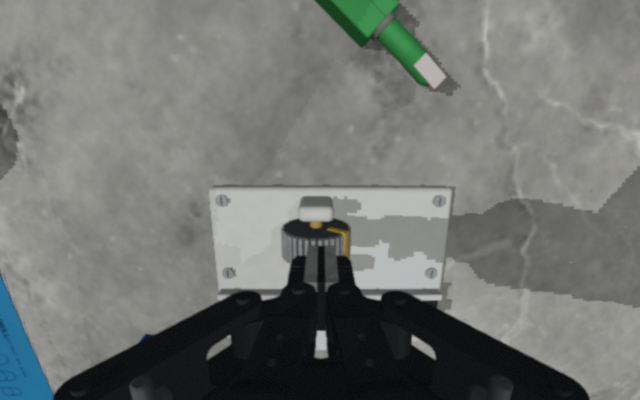

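The wrist picture confirms the fit: the base's near corners are at (210,187) and (455,186). The stripe is visible on the wheel face and rim, from (330,230) to (347,245), at roughly 1 rad. Next I'll probe for contact.

```bash
python3 -m crank '[[[-0.0025,-0.0126,0.01,0,1],[-0.0025,-0.0126,0.015,0,1],[-0.0025,-0.0126,0.018,0,1],[-0.0025,-0.0126,0.018,0,1],[-0.0025,-0.0126,0.018,0,1]]]'
for i in 1 2 3 ; do python3 -m crank '[[[0,0,0.001,0,1],[0,0,0.002,0,1],[0,0,0.003,0,1],[0,0,0.003,0,1],[0,0,0.003,0,1]]]' | egrep 'pos|contact'; done; python3 -c "
from h import *
from plant import *
s=observe(); p=np.load('p.npy'); w=world(p,[[-26,0,58]])[0]
print(s['ee_pos'],go(s,w+[0,0,.1734],p[2]))"
```

```text
time_s: 2.28
ee_pos: [0.5295, -0.0502, 0.2447]
orientation: [-0.005, 1.0, -0.0, 0.001]
contact_force: [-0.4, 0.5, 0.9]
finger_gap: -0.0
finger_force: 0.0
ee_pos: [0.529, -0.05, 0.2406]
contact_force: [0.6, -0.3, 0.2]
ee_pos: [0.529, -0.0501, 0.2375]
contact_force: [-0.7, 1.1, 0.3]
ee_pos: [0.529, -0.0501, 0.2346]
contact_force: [-0.9, 0.1, 0.2]
[ 0.5290445  -0.05011051  0.23456118] (array([0.002 , 0.0103, 0.0032]), np.float64(-0.0))
```

```bash
python3 -m crank '[[[0.002,0,0.001,0,1],[0.002,0,0.002,0,1],[0.002,0,0.003,0,1],[0.002,0,0.003,0,1],[0.002,0,0.003,0,1]]]' | egrep 'pos|contact'; for i in 1 2 3 ; do python3 -m crank '[[[0,0,0.001,0,1],[0,0,0.001,0,1],[0,0,0.001,0,1],[0,0,0.001,0,1],[0,0,0.001,0,1]]]' | egrep 'pos|contact'; done
```

```text
ee_pos: [0.527, -0.0501, 0.2316]
contact_force: [0.9, -0.2, 0.1]
ee_pos: [0.5272, -0.0502, 0.2309]
contact_force: [-0.6, -0.3, 2.6]
ee_pos: [0.5273, -0.0505, 0.2306]
contact_force: [-2.5, -1.0, 7.9]
ee_pos: [0.5274, -0.0508, 0.2303]
contact_force: [-3.9, -2.1, 11.1]
```

```bash
python3 -m crank '[[[0,0.004,0,0,1],[0,0.008,0,0,1],[0,0.012,0,0,1],[0,0.016,0,0,1],[0,0.02,0,0,1]]]' | egrep 'pos|contact'; python3 - <<'E'
from h import *
from plant import *
c=capture("wrist"); cv2.imwrite("pics/w1.png",cv2.resize(c["image"][190:290,250:390,::-1],None,fx=5,fy=5,interpolation=cv2.INTER_CUBIC))
s=observe(); p=np.load("p.npy"); print(s["ee_pos"],s["contact_force"])
for t in np.arange(1,2.7,.2): print(t.round(1),((proj(c,np.r_[stripe(p,t,-36,10),stripe(p,t,-36)])-[250,190])*5).round().tolist())
E
```

```text
ee_pos: [0.5274, -0.0306, 0.2309]
contact_force: [-3.7, -0.4, 10.2]
[ 0.52730845 -0.02975338  0.2306725 ] [-3.21626148  1.57660675 13.14094078]
1.0 [[356.0, 193.0], [454.0, 216.0]]
1.2 [[365.0, 187.0], [470.0, 202.0]]
1.4 [[369.0, 181.0], [479.0, 188.0]]
1.6 [[371.0, 175.0], [478.0, 173.0]]
1.8 [[368.0, 168.0], [471.0, 160.0]]
2.0 [[362.0, 163.0], [456.0, 148.0]]
2.2 [[353.0, 157.0], [435.0, 137.0]]
2.4 [[342.0, 153.0], [410.0, 128.0]]
2.6 [[328.0, 149.0], [380.0, 121.0]]
```

View pics/w1.png

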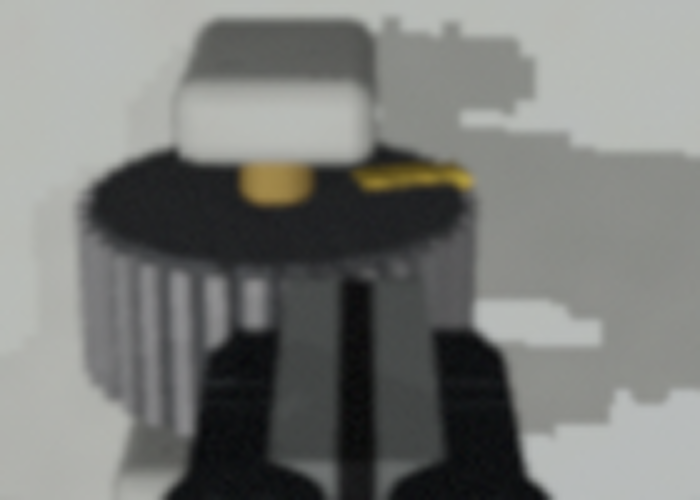

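The face stripe now runs (360,182) to (470,177), about 1.55 rad, so the stroke works. The flat tip is about 18 mm wide. Next are longer strokes that follow the rim, plus a helper script to read the angle.

```bash
cat >> h.py <<'E'
def angle(c,p,save=None):
    g=np.array([[-20,56],[20,56],[20,16],[-20,16]],np.float32)
    px=proj(c,world(p,np.c_[np.full(4,-36),g])).astype(np.float32)
    Hm=cv2.getPerspectiveTransform(px,g)
    im=c["image"]; hsv=cv2.cvtColor(im,cv2.COLOR_RGB2HSV)
    v,u=np.where((hsv[...,0]>18)&(hsv[...,0]<32)&(hsv[...,1]>150)&(hsv[...,2]>60))
    q=cv2.perspectiveTransform(np.c_[u,v].astype(np.float32)[:,None],Hm)[:,0]-[0,36]
    r=np.hypot(*q.T); k=(r>9)&(r<21); q=q[k]
    if save: cv2.imwrite(save,cv2.resize(im[170:310,230:410,::-1],None,fx=4,fy=4,interpolation=cv2.INTER_CUBIC))
    if len(q)<4: return None,len(q)
    m=(q/np.hypot(*q.T)[:,None]).mean(0); return round(float(np.arctan2(*m)),3),len(q)
E
cat > look.py <<'E'
from h import *
from plant import *
c=capture("wrist"); s=observe(); print(round(s["time_s"],2),s["ee_pos"].round(4),s["contact_force"].round(1),angle(c,np.load("p.npy")))
E
python3 look.py
python3 -m crank '[[[0,0.003,-0.008,0,1],[0,-0.014,-0.008,0,1],[0,-0.03,-0.008,0,1],[0,-0.03,-0.003,0,1],[0,-0.03,0.0015,0,1]]]' | egrep 'pos|contact'
python3 look.py
python3 -m crank '[[[0,0.008,-0.0015,0,1],[0,0.016,-0.0015,0,1],[0,0.024,-0.0015,0,1],[0,0.032,-0.001,0,1],[0,0.04,0.0005,0,1]]]' | egrep 'pos|contact'
python3 look.py
```

```text
5.72 [ 0.5273 -0.0298  0.2307] [-4.4  1.5 12.4] (1.661, 67)
ee_pos: [0.5272, -0.0605, 0.227]
contact_force: [-0.3, 0.0, 0.3]
6.18 [ 0.5269 -0.0601  0.2259] [ 0.8 -1.7  2.9] (1.641, 66)
ee_pos: [0.527, -0.0191, 0.2277]
contact_force: [1.2, 1.3, 1.1]Traceback (most recent call last):
  File "look.py", line 3, in <module>
    c=capture("wrist"); s=observe(); print(round(s["time_s"],2),s["ee_pos"].round(4),s["contact_force"].round(1),angle(c,np.load("p.npy")))
                                                                                                                 ~~~~~^^^^^^^^^^^^^^^^^^^^
  File "h.py", line 23, in angle
    q=cv2.perspectiveTransform(np.c_[u,v].astype(np.float32)[:,None],Hm)[:,0]-[0,36]
      ~~~~~~~~~~~~~~~~~~~~~~~~~~~~~~~~~~~~~~~~~~~~~~~~~~~~~~~~~~~~~~~~~~^^^^^
TypeError: 'NoneType' object is not subscriptable
```

```bash
sed -i 's/    q=cv2.persp/    if len(u)<4: return None,len(u)\n    q=cv2.persp/' h.py
python3 -m crank '[[[0,0.043,-0.01,0,1],[0,0.02,-0.01,0,1],[0,-0.02,-0.01,0,1],[0,-0.04,-0.007,0,1],[0,-0.04,-0.0005,0,1]]]' | egrep 'pos|contact'
python3 look.py
```

```text
ee_pos: [0.5279, -0.0621, 0.2276]
contact_force: [-0.0, -0.6, 0.6]
7.12 [ 0.5267 -0.0607  0.2255] [ 0.7 -1.3  0.5] (-2.344, 4)
```

```bash

python3 -m crank '[[[0,0.008,-0.0015,0,1],[0,0.016,-0.0015,0,1],[0,0.024,-0.0015,0,1],[0,0.032,-0.001,0,1],[0,0.04,0.0005,0,1]]]' | egrep 'pos|contact'
python3 look.py
python3 -m crank '[[[0,0.003,-0.01,0,1],[0,-0.02,-0.01,0,1],[0,-0.04,-0.01,0,1],[0,-0.04,-0.007,0,1],[0,-0.04,-0.0005,0,1]]]' | egrep 'pos|contact'
python3 look.py
```

```text
ee_pos: [0.5267, -0.0188, 0.2276]
contact_force: [0.2, 0.5, 0.8]
7.58 [ 0.5262 -0.0175  0.2264] [ 0.5  0.8 -0.1] (-0.705, 74)
ee_pos: [0.5277, -0.0606, 0.2279]
contact_force: [0.6, 1.1, 0.3]
8.05 [ 0.5269 -0.06    0.226 ] [ 3.5 -2.3  3.7] (-0.715, 67)
```

```bash

python3 -m crank '[[[0,0.008,-0.0015,0,1],[0,0.016,-0.0015,0,1],[0,0.024,-0.0015,0,1],[0,0.032,-0.001,0,1],[0,0.04,0.0005,0,1]]]' | egrep 'contact'
python3 look.py
python3 -m crank '[[[0,0.003,-0.01,0,1],[0,-0.02,-0.01,0,1],[0,-0.04,-0.01,0,1],[0,-0.04,-0.007,0,1],[0,-0.04,-0.0005,0,1]]]' | egrep 'contact'
python3 -m crank '[[[0,0.008,-0.0015,0,1],[0,0.016,-0.0015,0,1],[0,0.024,-0.0015,0,1],[0,0.032,-0.001,0,1],[0,0.04,0.0005,0,1]]]' | egrep 'contact'
python3 look.py
python3 -m crank '[[[0,0.003,-0.01,0,1],[0,-0.02,-0.01,0,1],[0,-0.04,-0.01,0,1],[0,-0.04,-0.007,0,1],[0,-0.04,-0.0005,0,1]]]' | egrep 'contact'
python3 look.py
```

```text
contact_force: [0.7, -0.1, 1.1]
8.52 [ 0.5263 -0.0177  0.2265] [-0.1  0.9 -0. ] (0.733, 79)
contact_force: [-0.1, -0.7, 0.1]
contact_force: [1.0, -0.3, -0.0]
9.4 [ 0.5263 -0.0176  0.2265] [-0.5  1.3 -0.3] (2.399, 4)
contact_force: [0.6, 0.1, 0.1]
9.87 [ 0.5268 -0.06    0.226 ] [ 3.  -2.4  3.2] (None, 0)
```

```bash

python3 -m crank '[[[0,0.008,-0.0015,0,1],[0,0.016,-0.0015,0,1],[0,0.024,-0.0015,0,1],[0,0.032,-0.001,0,1],[0,0.04,0.0005,0,1]]]' | egrep 'contact'
python3 look.py
python3 -m crank '[[[0,0.003,-0.01,0,1],[0,-0.02,-0.01,0,1],[0,-0.04,-0.01,0,1],[0,-0.04,-0.007,0,1],[0,-0.04,-0.0005,0,1]]]' | egrep 'contact'
python3 look.py
```

```text
contact_force: [0.4, 0.2, 0.1]
10.33 [ 0.5263 -0.0176  0.2265] [0.  1.2 1.2] (-1.698, 52)
contact_force: [0.1, 0.3, 0.6]
10.8 [ 0.5268 -0.06    0.226 ] [ 3.3 -2.3  2.8] (-1.71, 62)
```

```bash

python3 -m crank '[[[0,0.008,-0.0015,0,1],[0,0.016,-0.0015,0,1],[0,0.024,-0.0015,0,1],[0,0.028,-0.0015,0,1],[0,0.028,-0.0015,0,1]]]' | egrep 'contact'
python3 look.py
python3 -m crank '[[[0,0,-0.0085,0,1],[0,-0.014,-0.0085,0,1],[0,-0.018,-0.0085,0,1],[0,-0.018,-0.006,0,1],[0,-0.018,-0.003,0,1]]]' | egrep 'contact'
python3 look.py
```

```text
contact_force: [-4.2, 1.6, 14.2]
11.27 [ 0.5272 -0.0305  0.2308] [-4.1  2.7 14.5] (-0.429, 62)
contact_force: [0.2, 0.5, 0.2]
11.73 [ 0.5269 -0.0497  0.231 ] [-1.4 -0.9  4.8] (-0.442, 62)
```

```bash

python3 -m crank '[[[0,0,0.001,0,1],[0,0.004,0.001,0,1],[0,0.008,0.001,0,1],[0,0.01,0.001,0,1],[0,0.01,0.001,0,1]]]' | egrep 'contact'
python3 look.py
python3 -m crank '[[[0,0,-0.02,0,1],[0,0,-0.04,0,1],[0,0,-0.06,0,1],[0,0,-0.06,0,1],[0,0,-0.06,0,1]]]' | egrep 'pos|contact'
python3 - <<'E'
from h import *
from plant import *
c=capture("wrist"); p=np.load("p.npy"); print(angle(c,p,"pics/w2.png"))
print(((proj(c,np.r_[stripe(p,0,-36,0),stripe(p,0,-36),stripe(p,0,-16),world(p,[[-2,0,51]])])-[230,170])*4).round())
c=capture("top"); cv2.imwrite("pics/t2.png",c["image"][:,:,::-1])
E
```

```text
contact_force: [-3.2, 0.7, 7.5]
12.2 [ 0.5269 -0.0397  0.2313] [-3.9  0.4  8. ] (-0.073, 53)
ee_pos: [0.5274, -0.0399, 0.2914]
contact_force: [-1.0, 0.3, 1.1]
(-0.061, 23)
[[368. 103.]
 [369. 138.]
 [369. 249.]
 [369. 307.]]
```

View pics/w2.png

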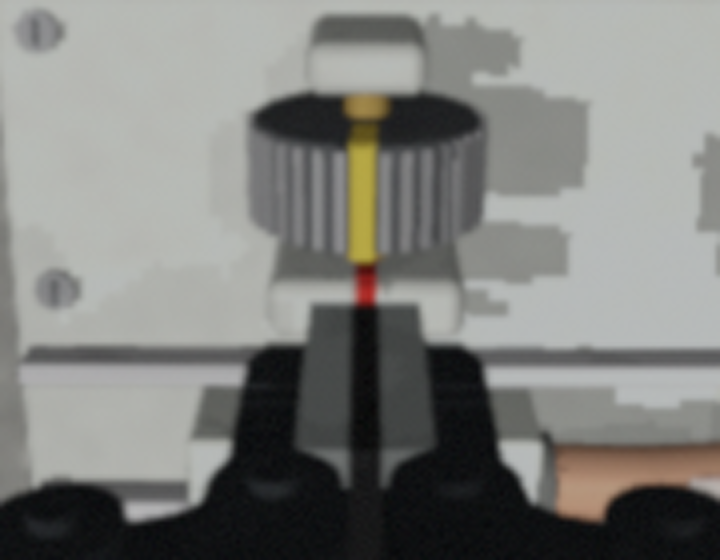

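The wrist picture shows the yellow stripe at (363,200) in line with the red pointer at (366,285), so the wheel stands at two turns and the finger is clear of it. Now to push the block.

```bash
python3 - <<'E'
from h import *
from plant import *
s=observe(); p=np.load("p.npy"); 
for y in(-60,45-35-9): print(go(s,world(p,[[42,y,27]])[0]+[0,0,.1734],p[2]))
E
```

```text
(array([-0.0688, -0.0601,  0.0887]), np.float64(-0.0))
(array([-0.0688,  0.0009,  0.0888]), np.float64(-0.0))
```

```bash

python3 -m crank '[[[-0.023,-0.02,0,0,1],[-0.046,-0.04,0,0,1],[-0.0688,-0.06,0,0,1],[-0.0688,-0.06,0.02,0,1],[-0.0688,-0.06,0.04,0,1]]]' | egrep 'pos|contact'
python3 -m crank '[[[0,0,0.015,0,1],[0,0,0.03,0,1],[0,0,0.04,0,1],[0,0,0.0487,0,1],[0,0,0.0487,0,1]]]' | egrep 'pos|contact'
python3 -m crank '[[[0,0.003,0,0,1],[0,0.006,0,0,1],[0,0.01,0,0,1],[0,0.013,0,0,1],[0,0.016,0,0,1]]]' | egrep 'pos|contact'
python3 - <<'E'
from h import *
from plant import *
c=capture("wrist"); print(angle(c,np.load("p.npy"))); cv2.imwrite("pics/w3.png",c["image"][:,:,::-1])
E
```

```text
ee_pos: [0.5977, -0.1009, 0.25]
contact_force: [-0.8, 0.3, -0.8]
ee_pos: [0.595, -0.0991, 0.1989]
contact_force: [-2.0, 0.1, 0.8]
ee_pos: [0.5967, -0.0833, 0.2031]
contact_force: [-0.7, -1.5, 0.5]
(2.308, 15)
```

View pics/w3.png

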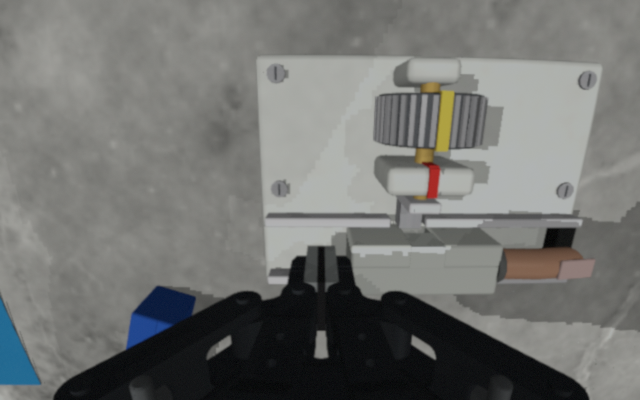

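The picture shows the fingertip in the channel at (322,265), right beside the block's flat end at (350,255). The stripe is still at the pointer. I'll push gently.

```bash

python3 -m crank '[[[0,0.005,0,0,1],[0,0.01,0,0,1],[0,0.015,0,0,1],[0,0.02,0,0,1],[0,0.02,0,0,1]]]' | egrep 'pos|contact'
python3 -m crank '[[[0,0.005,0,0,1],[0,0.01,0,0,1],[0,0.014,0,0,1],[0,0.018,0,0,1],[0,0.018,0,0,1]]]' | egrep 'pos|contact'
for i in 1 2; do python3 -m crank '[[[0,0.001,0,0,1],[0,0.002,0,0,1],[0,0.003,0,0,1],[0,0.003,0,0,1],[0,0.003,0,0,1]]]' | egrep 'pos|contact'; done
```

```text
ee_pos: [0.5959, -0.0623, 0.2018]
contact_force: [-0.5, -0.1, -0.6]
ee_pos: [0.5957, -0.0445, 0.2018]
contact_force: [0.1, -0.1, 0.1]
ee_pos: [0.5958, -0.0425, 0.202]
contact_force: [-0.3, 0.4, -0.1]
ee_pos: [0.5963, -0.0412, 0.2028]
contact_force: [-0.6, -6.3, 1.3]
```

```bash
python3 -m crank '[[[0,0.001,0,0,1],[0,0.002,0,0,1],[0,0.002,0,0,1],[0,0.002,0,0,1],[0,0.002,0,0,1]]]' | egrep 'pos|contact'
python3 -m crank '[[[0,-0.01,0,0,1],[0,-0.02,0,0,1],[0,-0.03,0,0,1],[0,-0.03,-0.04,0,1],[0,-0.03,-0.08,0,1]]]' | egrep 'pos|contact'
python3 -m crank '[[[0,-0.04,-0.04,0,1],[0,-0.08,-0.08,0,1],[0,-0.11,-0.1,0,1],[0,-0.14,-0.1,0,1],[0,-0.14,-0.1,0,1]]]' | egrep 'pos|contact'
python3 - <<'E'
from h import *
from plant import *
p=np.load("p.npy")
c=capture("top"); cv2.imwrite("pics/t4.png",cv2.resize(c["image"][172:232,312:392,::-1],None,fx=10,fy=10,interpolation=cv2.INTER_CUBIC))
for y in(41,45): print(y,((proj(c,world(p,[[55,y-35,42],[29,y-35,42],[55,y+35,42],[29,y+35,42]]))-[312,172]+.5)*10-.5).round().tolist())
E
```

```text
ee_pos: [0.5966, -0.0405, 0.2034]
contact_force: [-1.8, -12.0, 3.2]
ee_pos: [0.5941, -0.0681, 0.2782]
contact_force: [1.4, 0.0, -0.0]
ee_pos: [0.5977, -0.2134, 0.3866]
contact_force: [1.4, 0.4, -0.9]
41 [[432.0, 124.0], [429.0, 209.0], [197.0, 113.0], [193.0, 198.0]]
45 [[418.0, 124.0], [415.0, 208.0], [184.0, 112.0], [180.0, 197.0]]
```

View pics/t4.png

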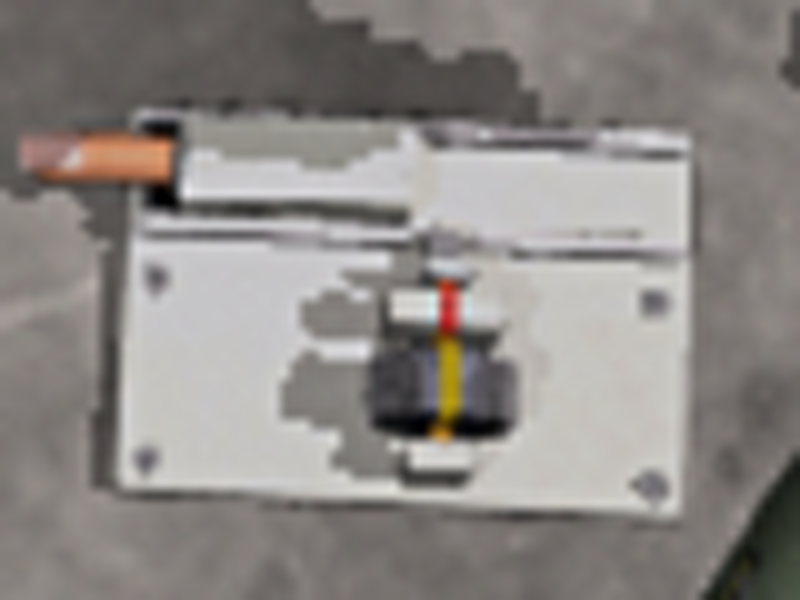

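The block's ends are at (180,160) and (413,170), which matches the fit for y = 45 mm, so it is up against the black stop. The stripe is in line with the pointer at (450,370) and nothing is being touched, so I'm handing the job in.

```bash
python3 -c "
from plant import *
print(env.job_done())"
```

```text
the job is handed in; nothing more can be done
None
```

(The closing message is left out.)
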